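# Tip the rinsed shakers over to drain

### The job

Two rinsed steel shakers, a tall and a short one, stand upright on the seats of the two drainers. Without picking them up, push each one over with the fingertips so that it lies along the two rails of the drainer it stands on, mouth toward the drainer's end wall, and comes to rest there. Leave everything else on the counter standing where it is.

Things in the scene. Friction and masses are not known exactly. Their poses are not given: they have to be found in the camera images.
- drainer_left: white tray, 315 x 116 mm, with a seat, two dark steel rails and an end wall; fixed, on the counter's left (+y) half. Origin on the counter under the seat's middle; x along the rails from seat to end wall (roughly to the robot's left), z up. Tray spans x -53 to 262 mm. Rails: 10 mm bars at y +-30 mm, centre 31 mm high at x 37, 25 mm at x 256. End wall at x 259, 6 mm thick, 54 mm high; side walls 16 mm
- drainer_right: white tray, 315 x 116 mm, with a seat, two dark steel rails and an end wall; fixed, on the counter's right (-y) half. Origin on the counter under the seat's middle; x along the rails from seat to end wall (roughly to the robot's right), z up. Tray spans x -53 to 262 mm. Rails: 10 mm bars at y +-30 mm, centre 31 mm high at x 37, 25 mm at x 256. End wall at x 259, 6 mm thick, 54 mm high; side walls 16 mm
- drainer_left_seat (a point): middle of the top of the left drainer's seat, a flat block 86 x 92 mm, 22 mm high, on which a shaker stands. The near ends of the rails stop the foot of a pushed shaker from sliding forward more than about 15 mm
- drainer_right_seat (a point): middle of the top of the right drainer's seat, a flat block 86 x 92 mm, 22 mm high, on which a shaker stands. The near ends of the rails stop the foot of a pushed shaker from sliding forward more than about 15 mm
- tall_shaker: tall open steel beaker, 170 mm high, 70 mm wide at the foot, 84 mm at the mouth, wall 3 mm, about 240 g, loose. Origin at the centre of its underside, z along its axis to the mouth. Starts upright within 6 mm of the middle of either drainer's seat, rim 192 mm above the counter. Pushed near the rim with 1 to 3 N it tips; leaned past about 0.55 rad it falls on by itself
- tall_shaker_mouth (a point): centre of the tall shaker's mouth, in the plane of the rim, 170 mm along its axis from the foot
- short_shaker: short open steel beaker, 135 mm high, 70 mm wide at the foot, 82 mm at the mouth, wall 3 mm, about 200 g, loose. Origin at the centre of its underside, z along its axis to the mouth. Starts upright within 6 mm of the middle of either drainer's seat, rim 157 mm above the counter. Pushed near the rim with 1 to 3 N it tips; leaned past about 0.55 rad it falls on by itself
- short_shaker_mouth (a point): centre of the short shaker's mouth, in the plane of the rim, 135 mm along its axis from the foot
- jigger: bystander: waisted steel measure, 48 mm wide, 85 mm high, loose, beyond the gap between the shakers; origin at the centre of its underside
- spoon: bystander: steel spoon 170 mm long, lying flat between the drainers, less than 30 mm high, loose; origin at its underside near mid length, x along it to the bowl
- tumbler: bystander: white plastic cup, 76 mm wide, 100 mm high, loose, close in front of the robot; origin at the centre of its underside
- jug: bystander: grey jug with a handle, 100 mm wide (more with the handle), 130 mm high, loose, at the back left; origin at the centre of its underside
- jar: bystander: amber glass jar with steel lid, 72 mm wide, 110 mm high, loose, at the back; origin at the centre of its underside
- squeeze_bottle: bystander: white squeeze bottle with a pointed nozzle, 56 mm wide, 165 mm high, loose, at the back right; origin at the centre of its underside

How it is judged:
By the outcome, as a careful person would: the job done as asked, in the order asked, and still so for the second after the job is handed in, with the robot touching nothing.
It also fails if it takes over 45 s, if anything falls off the work surface, if the arm or the gripper's body presses on something with over 40 N, if the wrist force passes 120 N, or if a joint passes its speed limit or range.

### The arm

A 6-joint arm with a two-finger parallel gripper is mounted at the origin on the work surface. World frame = base frame: x ahead of the robot, y to its left, z up, the work surface at z = 0. Lengths are in m, angles in degrees, forces in N, time in s.
With the tool pointing down it reaches from about 0.375 to 0.9 m from the base axis. Payload 3.1 kg.
Tool frame: the origin (TCP) lies midway between the tips of the shut fingers; the grasp point (between the pads) lies bot.hold_point_z behind it (bot.hold_point_z is the distance from the TCP to the grasp point, in m); z points along the fingers, y is the direction in which the jaws open and shut (so a half turn about z gives the same grasp; the last joint's range is limited). The gripper opens to 87 mm and grips with 3 to 60 N. Pads are 19 mm wide; open, the fingers measure 117 mm over their backs; the gripper's body (75 mm by 190 mm) begins 51 mm behind the grasp point.
Start: joints at [-85.285, 30.224, 82.088, -0, 67.689, -10.227], TCP at [0.161, -0.604, 0.223] pointing down, gripper open.
Joint ranges: [-176.69, 176.69], [-43.24, 126.21], [12.49, 139.97], [-82, 262], [0, 151.66], [-163.58, 163.58]. Speed limits (degrees/s): [159.86, 159.86, 180, 180, 180, 180].

### API

Orientations are given as a 3x3 rotation matrix whose columns are the frame's x, y, z axes.
In Python, from rig import bot, vision, hand_in gives the robot as it stands. The module is installed in compiled form; this text tells all that it offers.
- The arm moves only by the shell command python3 -m handwheel 'ROWS'. ROWS is JSON, a list of rows, each an object of numbers: "hand": the gripper's target within -1 to 1 (fully open at 1, half-way at 0, shut at -1); "dx", "dy", "dz": the shift along the world's x, y, z in cm; "wx", "wy", "wz": the turn, a rotation vector about the world's x, y, z in rad. In form: [{"hand": .., "dx": .., "dy": .., "dz": .., "wx": .., "wy": .., "wz": ..}, ...]. A call has 1 to 10 rows; each row shifts and turns the commanded pose from where the row before left it; what a row does not reach is not made up. A row lasts 1/10 s, in which the tool goes at most 50 mm and 8.59 degrees, less where a joint would pass 70% of its speed; a pose out of reach is approached as far as the arm can. A call with a gripper value outside its range is refused whole. The fingers move at their own pace and stop on an object; the grip force is fixed at half the most. Time passes only in rows, so rows that do not move let the fingers close. It gives the time, the measured TCP pose, the force and the opening at its end, in the units of the state.
- bot.read_state(): the state, without advancing time (a new reading comes with each control period).
- vision.capture(name): name is "scene" or "top" or "wrist"; returns (picture, depth): 480x640x3 uint8, red, green, blue; 480x640 float32, m along the optical axis (not along the pixel's ray), 0 where there is no reading.
- vision.get_calibration(name): a dict with "fx", "fy", "cx", "cy" (pixels), "rvec" (rotation vector, rad) and "tvec" (3), from world to camera coordinates, as OpenCV has them. Camera axes: x right, y down, z forward; pixel columns grow to the right and rows downward; lengths in m; the calibration is good to about 2 mm. A picture is of the moment at which its call begins: read the wrist's pose just before it. get_calibration takes no time and is no camera call; for the wrist camera it gives the pose at the moment of the call.
- hand_in(): hands the job in, once; it reports no verdict.
The state is a dict: "time_s": time; "joint_positions": joint angles; "qvel": joint speeds; "tau": joint torques, N m; "position": TCP position; "tcp_rot": TCP orientation; "force": force on the tool from outside, world axes, zero at the start; "moment": the same for the moment, N m; "opening": opening from 0.0 (shut) to 1.0 (fully open).
Only numpy, scipy, OpenCV 4.12 (cv2) and the standard library are available. Lean on these libraries where they do the work, as an engineer would, in place of code of your own. Each camera call takes 0.05 s, during which the arm holds its last target.

## Working session

There is one attempt and no reset: what is moved stays moved. The work goes in short steps, Python scripts to look and compute and a shell command to move; the robot and the scene stay as the last step left them, time stands still between calls to the robot, and variables do not carry over. Pictures are saved under pics/ and viewed, and the job is handed in when it is done.

```bash
mkdir -p pics
python3 - <<'E'
from rig import bot, vision
import cv2
print(bot.read_state(), bot.hold_point_z)
for n in ("scene","top"):
    p,d=vision.capture(n); cv2.imwrite(f"pics/{n}0.png",p[:,:,::-1]); print(n,vision.get_calibration(n))
E
```

```text
{'time_s': 0.0, 'joint_positions': array([-8.52850205e+01,  3.02785691e+01,  8.21575576e+01, -5.87439034e-04,
        6.76887104e+01, -1.02267054e+01]), 'qvel': array([ 0.13484911, -0.04350731, -0.05200978, -0.05863454, -0.04050482,
       -0.1425742 ]), 'tau': array([-3.52281950e-04, -4.40035915e+01, -1.76593298e+01,  6.32991409e-02,
        5.84449363e-02, -1.65338565e-04]), 'position': array([ 0.16111724, -0.60310791,  0.22156939]), 'tcp_rot': array([[ 9.66187779e-01,  2.57839369e-01, -1.88549789e-04],
       [ 2.57839161e-01, -9.66185415e-01,  2.17066391e-03],
       [ 3.77508556e-04, -2.14588446e-03, -9.99997626e-01]]), 'force': array([-0.54393847, -0.11921096,  0.24858684]), 'moment': array([ 0.0164089 ,  0.01372604, -0.03195606]), 'opening': 1.0011723666075698} 0.0187
scene {'fx': 474.122729809274, 'fy': 474.122729809274, 'cx': 319.92523965744357, 'cy': 234.36056711780574, 'rvec': array([ 1.69811155,  1.80548786, -0.76648436]), 'tvec': array([ 0.0707653 , -0.31206055,  1.22545994])}
top {'fx': 473.1411792094919, 'fy': 473.1411792094919, 'cx': 315.24177198413696, 'cy': 238.11430412463085, 'rvec': array([ 2.17239452, -2.10299015,  0.24865753]), 'tvec': array([-0.06629089,  0.59846751,  0.90172794])}
```

View pics/scene0.png

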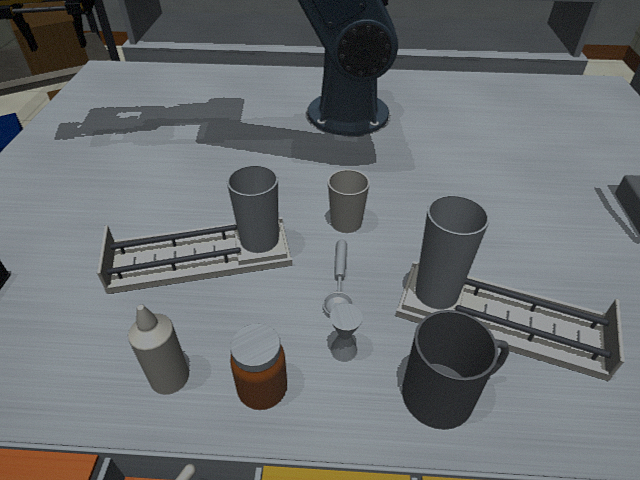

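View pics/top0.png

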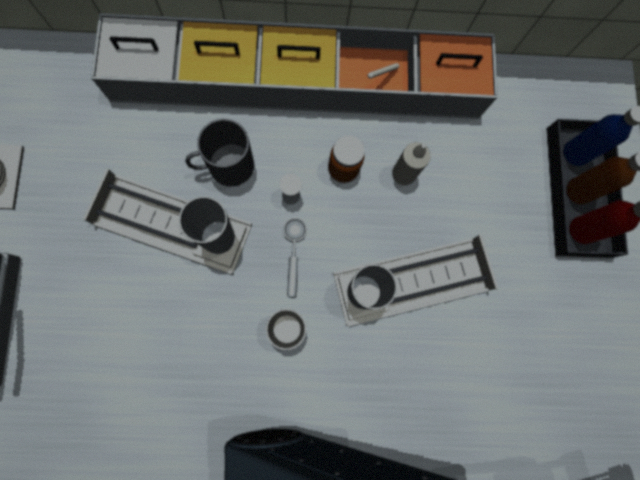

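The top view shows the left shaker (taller) at about (206,222) and the right, shorter one at (371,287). The end walls are at (100,198) and (484,262), the jigger at (291,190), the jug at (226,153) and the tumbler at (287,330). Next I measure rims, rails and walls.

```bash
cat > h.py <<'E'
import numpy as np, cv2
from rig import bot, vision
def cloud(n):
    c=vision.get_calibration(n); p,d=vision.capture(n)
    R,_=cv2.Rodrigues(c['rvec']); v,u=np.mgrid[:480,:640]
    P=np.stack([(u-c['cx'])/c['fx']*d,(v-c['cy'])/c['fy']*d,d],-1)-c['tvec']
    W=P@R
    W[d==0]=np.nan
    return p,W
def ray(n,u,v,z):
    c=vision.get_calibration(n);R,_=cv2.Rodrigues(c['rvec'])
    o=-R.T@c['tvec'];r=R.T@np.array([(u-c['cx'])/c['fx'],(v-c['cy'])/c['fy'],1])
    return o+r*(z-o[2])/r[2]
E
python3 - <<'E'
from h import *
np.set_printoptions(precision=4,suppress=True)
p,W=cloud("top")
def sel(u0,u1,v0,v1,z0,z1):
    w=W[v0:v1,u0:u1].reshape(-1,3); return w[(w[:,2]>z0)&(w[:,2]<z1)]
def circ(w):
    A=np.c_[w[:,:2]*2,np.ones(len(w))];s=np.linalg.lstsq(A,(w[:,:2]**2).sum(1),rcond=None)[0]
    return s[:2],np.sqrt(s[2]+s[0]**2+s[1]**2),len(w)
for name,b in dict(tall=(170,245,190,262),short=(340,402,255,318)).items():
    w=sel(*b,0.1,.25); z=np.percentile(w[:,2],97); r=w[w[:,2]>z-.008]; print(name,z,circ(r))
for name,b in dict(L=(80,260,165,280),R=(325,500,230,330)).items():
    w=sel(*b,0.007,.06); 
    # exclude shaker
    rect=cv2.minAreaRect(w[:,:2].astype(np.float32)); print(name,rect,cv2.boxPoints(rect))
for name,b in dict(L=(80,125,165,235),R=(468,500,230,300)).items():
    w=sel(*b,0.045,.062); print(name,len(w),w.mean(0)); print(cv2.boxPoints(cv2.minAreaRect(w[:,:2].astype(np.float32))))
for n,b in dict(jigger=(275,305,172,212),spoon=(280,310,215,300),tumbler=(262,312,305,355),jug=(180,260,115,190)).items():
    w=sel(*b,.01,.2); print(n,w[:,:].min(0),w.max(0))
# rays for tray corners at z=.016
for n,u,v in (("L",235,273),("L",250,228),("L",87,221),("R",346,325),("R",335,275),("R",494,290)): print(n,ray("top",u,v,.01))
E
python3 - <<'E'
import cv2
p=cv2.imread('pics/top0.png')
cv2.imwrite('pics/cropL.png',cv2.resize(p[160:280,80:260],None,fx=4.4,fy=4.4))
cv2.imwrite('pics/cropR.png',cv2.resize(p[225:335,325:505],None,fx=4.4,fy=4.4))
E
```

```text
tall 0.1944418981867677 (array([0.5999, 0.154 ]), np.float64(0.04002472371339965), 343)
short 0.1596918945595436 (array([ 0.4966, -0.151 ]), np.float64(0.039083515056689916), 278)
L ((0.6327255964279175, 0.2600019574165344), (0.2460906207561493, 0.36227095127105713), 5.107126235961914) [[0.494  0.4295]
 [0.5263 0.0686]
 [0.7714 0.0905]
 [0.7392 0.4514]]
R ((0.5058971643447876, -0.2600267827510834), (0.16959187388420105, 0.3165735602378845), 14.295129776000977) [[ 0.3846 -0.1276]
 [ 0.4628 -0.4344]
 [ 0.6272 -0.3925]
 [ 0.549  -0.0857]]
L 285 [0.675  0.4015 0.0526]
[[0.62   0.4154]
 [0.7286 0.3811]
 [0.731  0.3888]
 [0.6224 0.4231]]
R 256 [ 0.5647 -0.4029  0.0525]
[[ 0.5087 -0.4147]
 [ 0.511  -0.4233]
 [ 0.622  -0.3933]
 [ 0.6197 -0.3848]]
jigger [ 0.6805 -0.0143  0.01  ] [0.7255 0.0303 0.0903]
spoon [ 0.483  -0.0284  0.0101] [0.6516 0.0207 0.0248]
tumbler [ 0.3808 -0.033   0.01  ] [0.4546 0.0418 0.1049]
jug [0.7172 0.0898 0.01  ] [0.8175 0.2209 0.1357]
L [0.5295 0.1171 0.01  ]
L [0.6267 0.0911 0.01  ]
L [0.629  0.4334 0.01  ]
R [ 0.4292 -0.1175  0.01  ]
R [ 0.5322 -0.0925  0.01  ]
R [ 0.5115 -0.4319  0.01  ]
```

View pics/cropL.png

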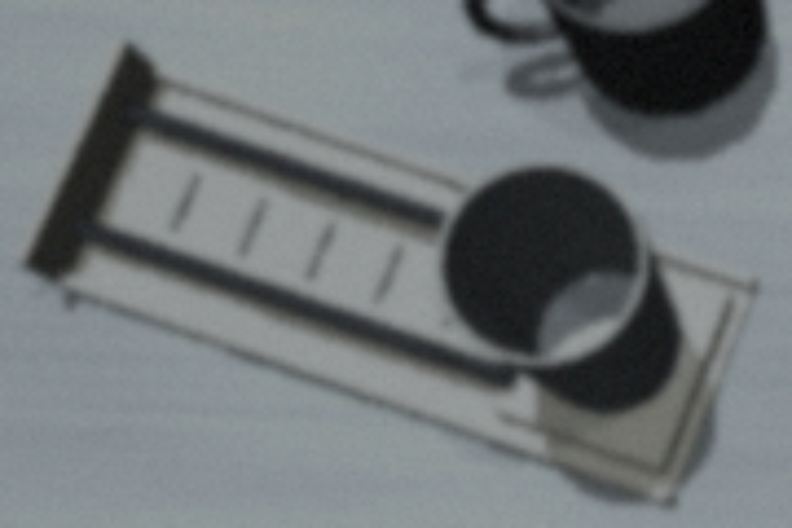

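View pics/cropR.png

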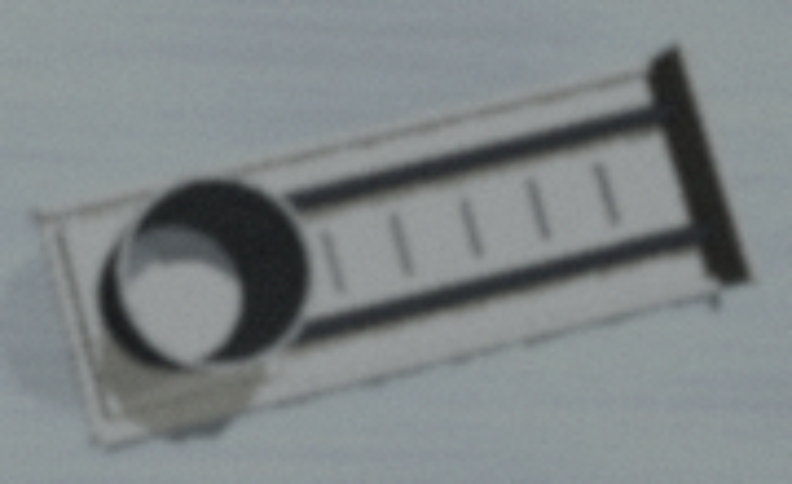

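```bash
python3 -m handwheel '[{"hand":0,"dx":2.07,"dy":3.4,"dz":0.5,"wz":0.05},{"hand":0,"dx":2.07,"dy":3.4,"dz":0.5,"wz":0.05},{"hand":0,"dx":2.07,"dy":3.4,"dz":0.5,"wz":0.05},{"hand":0,"dx":2.07,"dy":3.4,"dz":0.5,"wz":0.05},{"hand":0,"dx":2.07,"dy":3.4,"dz":0.5,"wz":0.05},{"hand":0,"dx":2.07,"dy":3.4,"dz":0.5,"wz":0.05},{"hand":0,"dx":2.07,"dy":3.4,"wz":0.05},{"hand":0,"dx":2.07,"dy":3.4,"wz":0.05},{"hand":0,"dx":2.07,"dy":3.4,"wz":0.05},{"hand":0,"dx":2.07,"dy":3.4,"wz":0.05}]'
python3 -m handwheel '[{"hand":0,"dx":2.07,"dy":3.4,"wz":0.05},{"hand":0,"dx":2.07,"dy":3.4,"wz":0.05},{"hand":0,"dx":2.07,"dy":3.4,"wz":0.05},{"hand":0,"dx":2.07,"dy":3.4,"wz":0.05},{"hand":0,"dx":2.07,"dy":3.4,"wz":0.05},{"hand":0,"dx":2.07,"dy":3.4,"wz":0.05},{"hand":0,"dx":2.07,"dy":3.4,"wz":0.05},{"hand":0,"dx":2.07,"dy":3.4,"wz":0.05},{"hand":0,"dx":2.07,"dy":3.4,"wz":0.05},{"hand":0,"dx":2.07,"dy":3.4,"wz":0.05}]'; python3 -c "
from rig import bot
s=bot.read_state();print(s['tcp_rot'],s['joint_positions'])"
```

```text
[[ 9.66173626e-01  2.57892432e-01 -1.34936812e-04]
 [ 2.57892290e-01 -9.66172216e-01  1.67831576e-03]
 [ 3.02452733e-04 -1.65634358e-03 -9.99998583e-01]] [-8.52838781e+01  3.02686890e+01  8.21384415e+01  2.17343572e-04
  6.76893400e+01 -1.02290106e+01]invalid input
invalid input
```

The rows were refused and nothing moved. Every key is probably required.

```bash
python3 -m handwheel '[{"hand":0,"dx":2.07,"dy":3.4,"dz":0.5,"wx":0,"wy":0,"wz":0.05},{"hand":0,"dx":2.07,"dy":3.4,"dz":0.5,"wx":0,"wy":0,"wz":0.05},{"hand":0,"dx":2.07,"dy":3.4,"dz":0.5,"wx":0,"wy":0,"wz":0.05},{"hand":0,"dx":2.07,"dy":3.4,"dz":0.5,"wx":0,"wy":0,"wz":0.05},{"hand":0,"dx":2.07,"dy":3.4,"dz":0.5,"wx":0,"wy":0,"wz":0.05},{"hand":0,"dx":2.07,"dy":3.4,"dz":0.5,"wx":0,"wy":0,"wz":0.05},{"hand":0,"dx":2.07,"dy":3.4,"dz":0,"wx":0,"wy":0,"wz":0.05},{"hand":0,"dx":2.07,"dy":3.4,"dz":0,"wx":0,"wy":0,"wz":0.05},{"hand":0,"dx":2.07,"dy":3.4,"dz":0,"wx":0,"wy":0,"wz":0.05},{"hand":0,"dx":2.07,"dy":3.4,"dz":0,"wx":0,"wy":0,"wz":0.05}]'
```

```text
time_s: 1.15
position: [0.3687, -0.2623, 0.2525]
tcp_rot: [[0.723, 0.691, 0.0], [0.691, -0.723, 0.0], [0.0, -0.0, -1.0]]
force: [1.0, -0.1, -0.1]
opening: 0.499
```

```bash
python3 -m handwheel '[{"hand":0,"dx":2.07,"dy":3.4,"dz":0,"wx":0,"wy":0,"wz":0.05},{"hand":0,"dx":2.07,"dy":3.4,"dz":0,"wx":0,"wy":0,"wz":0.05},{"hand":0,"dx":2.07,"dy":3.4,"dz":0,"wx":0,"wy":0,"wz":0.05},{"hand":0,"dx":2.07,"dy":3.4,"dz":0,"wx":0,"wy":0,"wz":0.05},{"hand":0,"dx":2.07,"dy":3.4,"dz":0,"wx":0,"wy":0,"wz":0.05},{"hand":0,"dx":2.07,"dy":3.4,"dz":0,"wx":0,"wy":0,"wz":0.05},{"hand":0,"dx":2.07,"dy":3.4,"dz":0,"wx":0,"wy":0,"wz":0.05},{"hand":0,"dx":2.07,"dy":3.4,"dz":0,"wx":0,"wy":0,"wz":0.05},{"hand":0,"dx":2.07,"dy":3.4,"dz":0,"wx":0,"wy":0,"wz":0.05},{"hand":0,"dx":2.07,"dy":3.4,"dz":0,"wx":0,"wy":0,"wz":0.05}]'
```

```text
time_s: 2.15
position: [0.5756, 0.0778, 0.2523]
tcp_rot: [[0.303, 0.953, -0.001], [0.953, -0.303, -0.0], [-0.0, -0.001, -1.0]]
force: [0.4, -0.2, -0.1]
opening: 0.5
```

```bash
python3 -m handwheel '[{"hand":0,"dx":0,"dy":0,"dz":-3,"wx":0,"wy":0,"wz":0},{"hand":0,"dx":0,"dy":0,"dz":-3,"wx":0,"wy":0,"wz":0},{"hand":0,"dx":0,"dy":0,"dz":-2.5,"wx":0,"wy":0,"wz":0},{"hand":0,"dx":0.3,"dy":0.95,"dz":0,"wx":0,"wy":0,"wz":0},{"hand":0,"dx":0.3,"dy":0.95,"dz":0,"wx":0,"wy":0,"wz":0},{"hand":0,"dx":0.15,"dy":0.48,"dz":0,"wx":0,"wy":0,"wz":0}]'
python3 - <<'E'
from h import *
p,_=cloud("top");cv2.imwrite('pics/t1.png',cv2.resize(p[130:300,70:320,::-1],None,fx=3,fy=3))
E
```

```text
time_s: 2.75
position: [0.5843, 0.1012, 0.1691]
tcp_rot: [[0.304, 0.953, 0.003], [0.953, -0.304, 0.0], [0.001, 0.003, -1.0]]
force: [-0.7, -0.0, 0.9]
opening: 0.499
```

View pics/t1.png

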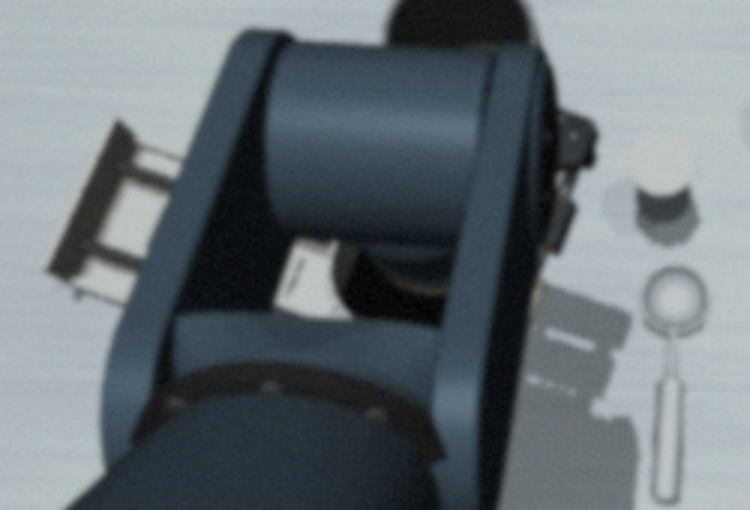

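The arm hides the shaker from above, so I'll use the scene view. No contact yet; push on.

```bash
python3 -m handwheel '[{"hand":0,"dx":0.2,"dy":0.64,"dz":0,"wx":0,"wy":0,"wz":0},{"hand":0,"dx":0.2,"dy":0.64,"dz":0,"wx":0,"wy":0,"wz":0},{"hand":0,"dx":0.2,"dy":0.64,"dz":0,"wx":0,"wy":0,"wz":0},{"hand":0,"dx":0.2,"dy":0.64,"dz":0,"wx":0,"wy":0,"wz":0},{"hand":0,"dx":0.2,"dy":0.64,"dz":0,"wx":0,"wy":0,"wz":0},{"hand":0,"dx":0.2,"dy":0.64,"dz":0,"wx":0,"wy":0,"wz":0}]'
python3 - <<'E'
from h import *
p,_=cloud("scene");cv2.imwrite('pics/s1.png',p[:,:,::-1])
E
```

```text
time_s: 3.4
position: [0.5948, 0.1389, 0.1676]
tcp_rot: [[0.305, 0.952, -0.0], [0.952, -0.305, -0.0], [-0.0, -0.0, -1.0]]
force: [-1.0, -1.1, 0.7]
opening: 0.497
```

View pics/s1.png

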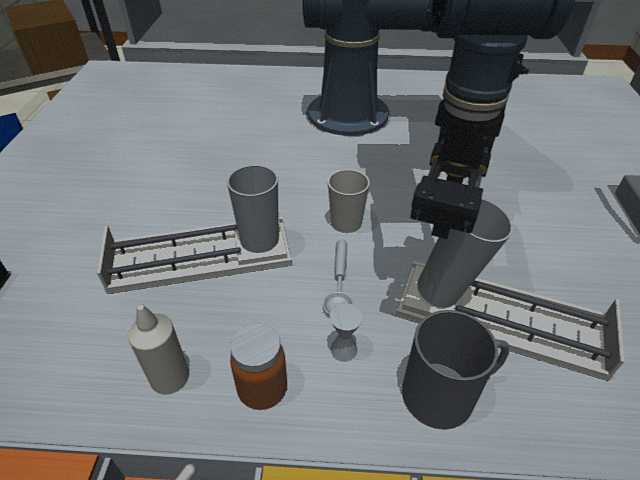

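The tall shaker is leaning toward the end wall: its mouth is at (485,222) and its foot is still on the seat. Keep pushing.

```bash
python3 -m handwheel '[{"hand":0,"dx":0.2,"dy":0.64,"dz":0,"wx":0,"wy":0,"wz":0},{"hand":0,"dx":0.2,"dy":0.64,"dz":0,"wx":0,"wy":0,"wz":0},{"hand":0,"dx":0.2,"dy":0.64,"dz":0,"wx":0,"wy":0,"wz":0},{"hand":0,"dx":0.2,"dy":0.64,"dz":0,"wx":0,"wy":0,"wz":0},{"hand":0,"dx":0.2,"dy":0.64,"dz":0,"wx":0,"wy":0,"wz":0},{"hand":0,"dx":0.2,"dy":0.64,"dz":0,"wx":0,"wy":0,"wz":0}]'
python3 - <<'E'
from h import *
p,_=cloud("scene");cv2.imwrite('pics/s2.png',p[:,:,::-1])
E
```

```text
time_s: 4.05
position: [0.6069, 0.1774, 0.1675]
tcp_rot: [[0.305, 0.952, 0.0], [0.952, -0.305, 0.0], [0.0, -0.0, -1.0]]
force: [0.4, -0.2, -1.1]
opening: 0.5
```

View pics/s2.png

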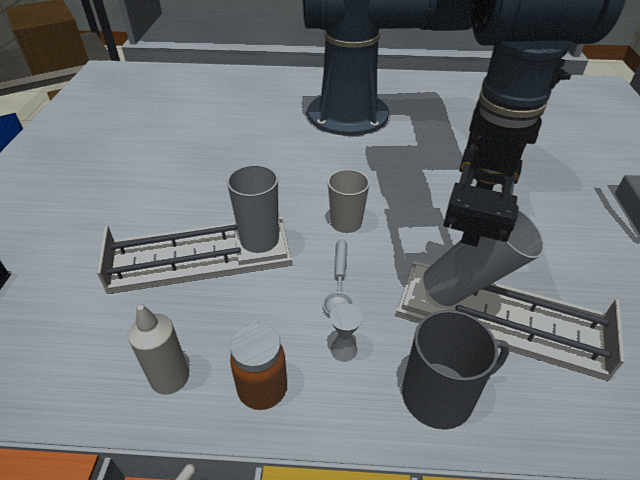

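It leans about 45° now and is near or past the balance point. One small extra push, then wait.

```bash
python3 -m handwheel '[{"hand":0,"dx":0.2,"dy":0.64,"dz":0,"wx":0,"wy":0,"wz":0},{"hand":0,"dx":0.2,"dy":0.64,"dz":0,"wx":0,"wy":0,"wz":0},{"hand":0,"dx":0,"dy":0,"dz":0,"wx":0,"wy":0,"wz":0},{"hand":0,"dx":0,"dy":0,"dz":0,"wx":0,"wy":0,"wz":0},{"hand":0,"dx":0,"dy":0,"dz":0,"wx":0,"wy":0,"wz":0}]'
python3 - <<'E'
from h import *
p,_=cloud("scene");cv2.imwrite('pics/s3.png',p[:,:,::-1])
E
```

```text
time_s: 4.6
position: [0.6106, 0.1894, 0.1675]
tcp_rot: [[0.305, 0.952, -0.0], [0.952, -0.305, -0.0], [-0.0, -0.0, -1.0]]
force: [-0.8, 0.5, -0.2]
opening: 0.503
```

View pics/s3.png

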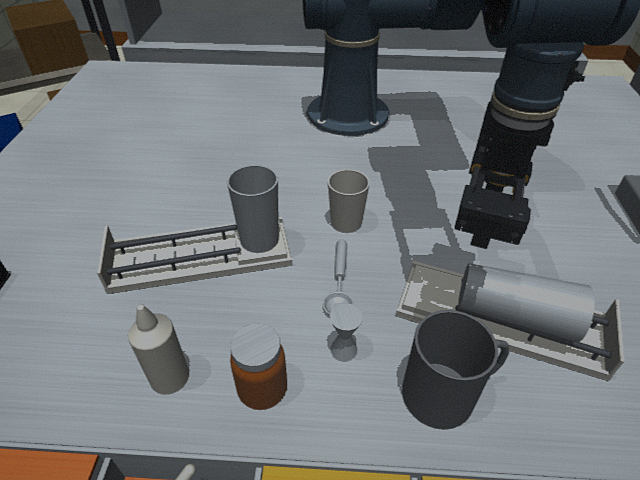

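The tall shaker lies along the rails, mouth at about (590,310) toward the end wall. Now the short one.

```bash
python3 -m handwheel '[{"hand":0,"dx":0,"dy":0,"dz":4,"wx":0,"wy":0,"wz":0},{"hand":0,"dx":-1.93,"dy":-3.76,"dz":0,"wx":0,"wy":0,"wz":0.082},{"hand":0,"dx":-1.93,"dy":-3.76,"dz":0,"wx":0,"wy":0,"wz":0.082},{"hand":0,"dx":-1.93,"dy":-3.76,"dz":0,"wx":0,"wy":0,"wz":0.082},{"hand":0,"dx":-1.93,"dy":-3.76,"dz":0,"wx":0,"wy":0,"wz":0.082},{"hand":0,"dx":-1.93,"dy":-3.76,"dz":0,"wx":0,"wy":0,"wz":0.082},{"hand":0,"dx":-1.93,"dy":-3.76,"dz":0,"wx":0,"wy":0,"wz":0.082},{"hand":0,"dx":-1.93,"dy":-3.76,"dz":0,"wx":0,"wy":0,"wz":0.082},{"hand":0,"dx":0,"dy":0,"dz":0,"wx":0,"wy":0,"wz":0}]'
```

```text
time_s: 5.55
position: [0.4736, -0.0774, 0.2077]
tcp_rot: [[-0.256, 0.967, -0.001], [0.967, 0.256, -0.001], [-0.001, -0.001, -1.0]]
force: [0.5, 1.5, -0.4]
opening: 0.497
```

```bash
python3 -m handwheel '[{"hand":0,"dx":0.3,"dy":0.2,"dz":-2.4,"wx":0,"wy":0,"wz":0},{"hand":0,"dx":0,"dy":0,"dz":-2.5,"wx":0,"wy":0,"wz":0},{"hand":0,"dx":0,"dy":0,"dz":-2.4,"wx":0,"wy":0,"wz":0},{"hand":0,"dx":0.25,"dy":-0.95,"dz":0,"wx":0,"wy":0,"wz":0},{"hand":0,"dx":0.25,"dy":-0.95,"dz":0,"wx":0,"wy":0,"wz":0},{"hand":0,"dx":0.17,"dy":-0.64,"dz":0,"wx":0,"wy":0,"wz":0},{"hand":0,"dx":0.17,"dy":-0.64,"dz":0,"wx":0,"wy":0,"wz":0},{"hand":0,"dx":0.17,"dy":-0.64,"dz":0,"wx":0,"wy":0,"wz":0},{"hand":0,"dx":0.17,"dy":-0.64,"dz":0,"wx":0,"wy":0,"wz":0}]'
python3 - <<'E'
from h import *
p,_=cloud("scene");cv2.imwrite('pics/s4.png',p[:,:,::-1])
E
```

```text
time_s: 6.45
position: [0.4905, -0.1168, 0.1351]
tcp_rot: [[-0.261, 0.965, 0.0], [0.965, 0.261, -0.0], [-0.0, 0.0, -1.0]]
force: [-0.3, 0.9, 1.3]
opening: 0.494
```

View pics/s4.png

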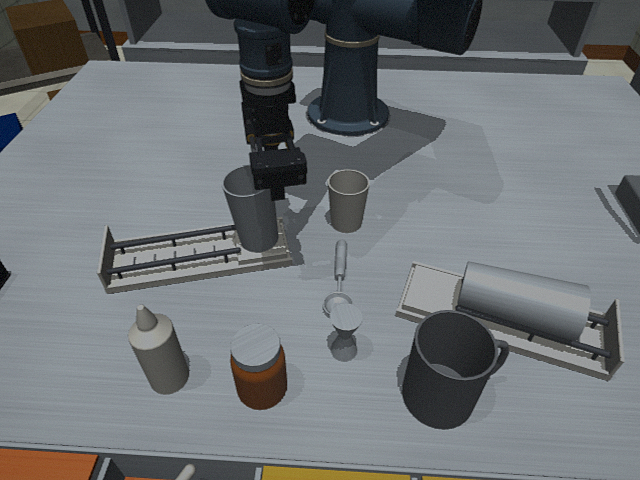

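The short shaker's rim, at (245,180), has begun to lean toward its end wall. Continue.

```bash
python3 -m handwheel '[{"hand":0,"dx":0.17,"dy":-0.64,"dz":0,"wx":0,"wy":0,"wz":0},{"hand":0,"dx":0.17,"dy":-0.64,"dz":0,"wx":0,"wy":0,"wz":0},{"hand":0,"dx":0.17,"dy":-0.64,"dz":0,"wx":0,"wy":0,"wz":0},{"hand":0,"dx":0.17,"dy":-0.64,"dz":0,"wx":0,"wy":0,"wz":0},{"hand":0,"dx":0.17,"dy":-0.64,"dz":0,"wx":0,"wy":0,"wz":0},{"hand":0,"dx":0.17,"dy":-0.64,"dz":0,"wx":0,"wy":0,"wz":0},{"hand":0,"dx":0.17,"dy":-0.64,"dz":0,"wx":0,"wy":0,"wz":0}]'
python3 - <<'E'
from h import *
p,_=cloud("scene");cv2.imwrite('pics/s5.png',p[:,:,::-1])
E
```

```text
time_s: 7.2
position: [0.5026, -0.1617, 0.1345]
tcp_rot: [[-0.261, 0.965, 0.0], [0.965, 0.261, -0.0], [-0.0, 0.0, -1.0]]
force: [-1.0, 0.1, 1.3]
opening: 0.5
```

View pics/s5.png

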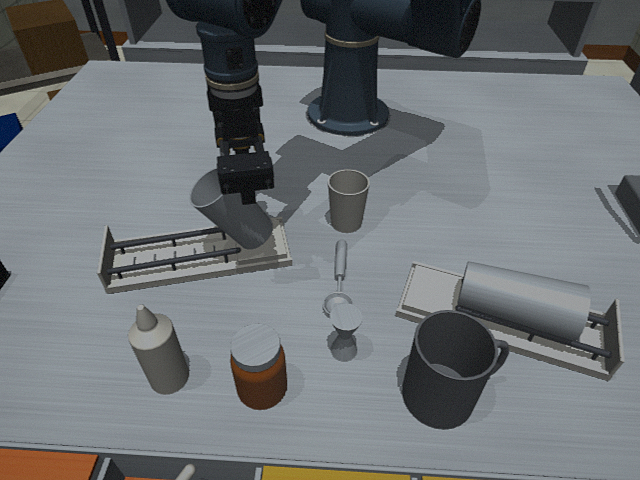

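It leans about 40° with the mouth at (210,195). A little more, then wait.

```bash
python3 -m handwheel '[{"hand":0,"dx":0.17,"dy":-0.64,"dz":0,"wx":0,"wy":0,"wz":0},{"hand":0,"dx":0.17,"dy":-0.64,"dz":0,"wx":0,"wy":0,"wz":0},{"hand":0,"dx":0.17,"dy":-0.64,"dz":0,"wx":0,"wy":0,"wz":0},{"hand":0,"dx":0,"dy":0,"dz":0,"wx":0,"wy":0,"wz":0},{"hand":0,"dx":0,"dy":0,"dz":0,"wx":0,"wy":0,"wz":0},{"hand":0,"dx":0,"dy":0,"dz":0,"wx":0,"wy":0,"wz":0},{"hand":0,"dx":0,"dy":0,"dz":0,"wx":0,"wy":0,"wz":0}]'
python3 - <<'E'
from h import *
p,_=cloud("scene");cv2.imwrite('pics/s6.png',p[:,:,::-1])
E
```

```text
time_s: 7.95
position: [0.5072, -0.1799, 0.1345]
tcp_rot: [[-0.261, 0.965, -0.0], [0.965, 0.261, 0.0], [0.0, -0.0, -1.0]]
force: [0.1, 0.8, -0.6]
opening: 0.501
```

View pics/s6.png

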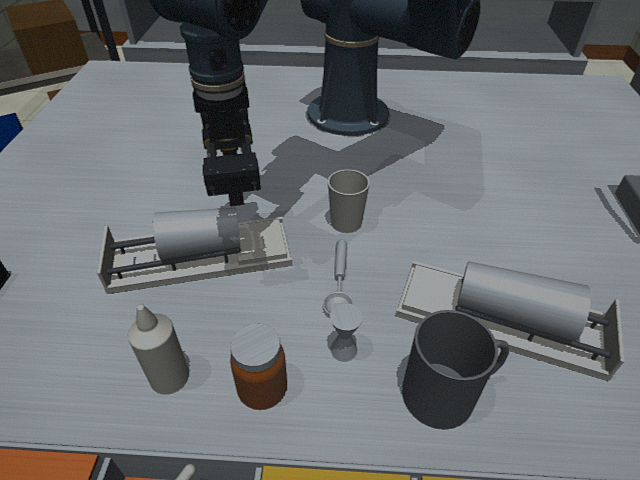

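Both are down. Retract up and check that they are at rest.

```bash
python3 -m handwheel '[{"hand":0,"dx":0,"dy":0,"dz":4,"wx":0,"wy":0,"wz":0},{"hand":0,"dx":0,"dy":0,"dz":4,"wx":0,"wy":0,"wz":0},{"hand":0,"dx":0,"dy":0,"dz":3,"wx":0,"wy":0,"wz":0},{"hand":0,"dx":-3,"dy":-3,"dz":0,"wx":0,"wy":0,"wz":0},{"hand":0,"dx":-3,"dy":-3,"dz":0,"wx":0,"wy":0,"wz":0},{"hand":0,"dx":-3,"dy":-3,"dz":0,"wx":0,"wy":0,"wz":0},{"hand":0,"dx":-2,"dy":-3,"dz":0,"wx":0,"wy":0,"wz":0},{"hand":0,"dx":-1,"dy":-4,"dz":0,"wx":0,"wy":0,"wz":0},{"hand":0,"dx":-1,"dy":-4,"dz":0,"wx":0,"wy":0,"wz":0},{"hand":0,"dx":-1,"dy":-4,"dz":0,"wx":0,"wy":0,"wz":0}]'
python3 - <<'E'
from h import *
np.set_printoptions(precision=4,suppress=True)
p,W=cloud("scene");cv2.imwrite('pics/s7.png',p[:,:,::-1])
q=cv2.imread('pics/s6.png')[:,:,::-1]
d=cv2.absdiff(p,q).max(2)
print('diff left box',(d[260:380,395:625]>40).sum(),'right',(d[205:295,95:235]>40).sum())
p,W=cloud("top");cv2.imwrite('pics/t7.png',p[:,:,::-1])
def sel(u0,u1,v0,v1,z0,z1):
    w=W[v0:v1,u0:u1].reshape(-1,3); return w[(w[:,2]>z0)&(w[:,2]<z1)]
for n,b,c in (("tall",(80,260,165,285),((.5975,.155),(.301,.9535))),("short",(325,500,225,330),((.4978,-.154),(.261,-.965)))):
    w=sel(*b,.068,.125); e=np.array(c[1]); r=w[:,:2]-c[0]; s=r@e; t=r@np.array([e[1],-e[0]])
    print(n,len(w),'along',np.percentile(s,[1,99]),'across',np.percentile(t,[1,99]),'zmax',w[:,2].max())
for n,b in dict(jigger=(275,305,172,212),spoon=(280,310,215,300),tumbler=(262,312,305,355),jug=(180,260,115,190)).items():
    w=sel(*b,.01,.2); print(n,w.min(0),w.max(0))
E
```

```text
time_s: 9.0
position: [0.3667, -0.4214, 0.2447]
tcp_rot: [[-0.261, 0.965, 0.0], [0.965, 0.261, -0.0], [-0.0, 0.0, -1.0]]
force: [1.6, -0.7, 0.8]
opening: 0.501
diff left box 0 right 538
tall 3707 along [-0.0059  0.2008] across [-0.0373  0.142 ] zmax 0.12409479121457566
short 2633 along [0.0311 0.1642] across [-0.0356  0.0379] zmax 0.10740153305912925
jigger [ 0.6811 -0.0143  0.01  ] [0.7263 0.0302 0.0902]
spoon [ 0.4829 -0.0284  0.01  ] [0.6517 0.0206 0.0255]
tumbler [ 0.3807 -0.033   0.0102] [0.4546 0.0418 0.1046]
jug [0.7173 0.0897 0.0101] [0.8173 0.2213 0.1349]
```

View pics/t7.png

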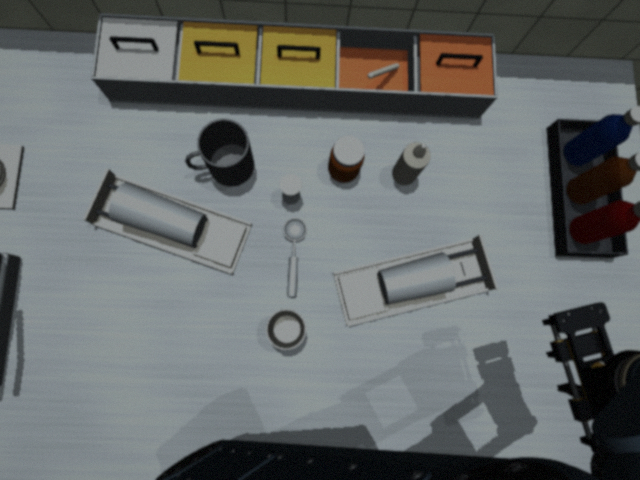

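Both lie along their rails, in line with the trays. The pixel change on the right may just be the arm's shadow moving, so I'll check again after a pause with the arm still.

```bash
cat >> h.py <<'E'
def meas():
    p,W=cloud("top")
    for n,b,c in (("tall",(80,260,165,285),((.5975,.155),(.301,.9535))),("short",(325,500,225,330),((.4978,-.154),(.261,-.965)))):
        u0,u1,v0,v1=b;w=W[v0:v1,u0:u1].reshape(-1,3); w=w[(w[:,2]>.068)&(w[:,2]<.12)]
        e=np.array(c[1]); r=w[:,:2]-c[0]; s=r@e; t=r@np.array([e[1],-e[0]]); k=abs(t)<.045;s=s[k];t=t[k]
        print(n,'along',np.percentile(s,[1,99]).round(4),'across',np.percentile(t,[1,99]).round(4),'yaw off deg',np.degrees(cv2.fitLine(np.c_[s,t].astype(np.float32),cv2.DIST_L2,0,.01,.01)[:2].ravel()[::-1].tolist()[0]).round(1))
    return p
E
python3 -c "
from h import *
p=meas();cv2.imwrite('pics/a.png',p)"
python3 -m handwheel '[{"hand":0,"dx":0,"dy":0,"dz":0,"wx":0,"wy":0,"wz":0},{"hand":0,"dx":0,"dy":0,"dz":0,"wx":0,"wy":0,"wz":0},{"hand":0,"dx":0,"dy":0,"dz":0,"wx":0,"wy":0,"wz":0},{"hand":0,"dx":0,"dy":0,"dz":0,"wx":0,"wy":0,"wz":0},{"hand":0,"dx":0,"dy":0,"dz":0,"wx":0,"wy":0,"wz":0},{"hand":0,"dx":0,"dy":0,"dz":0,"wx":0,"wy":0,"wz":0},{"hand":0,"dx":0,"dy":0,"dz":0,"wx":0,"wy":0,"wz":0},{"hand":0,"dx":0,"dy":0,"dz":0,"wx":0,"wy":0,"wz":0}]'
python3 -c "
from h import *
p=meas();d=cv2.absdiff(p,cv2.imread('pics/a.png')).max(2);print((d>35).sum())
p,_=cloud('scene');d=cv2.absdiff(p[:,:,::-1].copy(),cv2.imread('pics/s7.png')).max(2);print((d>35).sum())"
```

```text
tall along [0.0335 0.2012] across [-0.0376  0.0373] yaw off deg -0.5
short along [0.0312 0.1641] across [-0.0356  0.038 ] yaw off deg 0.4
time_s: 9.95
position: [0.3674, -0.4202, 0.2446]
tcp_rot: [[-0.261, 0.965, 0.0], [0.965, 0.261, -0.0], [-0.0, -0.0, -1.0]]
force: [-0.2, -0.5, 0.1]
opening: 0.499
tall along [0.0336 0.2011] across [-0.0376  0.0371] yaw off deg -0.5
short along [0.0311 0.1639] across [-0.0356  0.0379] yaw off deg 0.3
2831
97
```

```bash
python3 -c "
from rig import hand_in
print(hand_in())"
```

```text
the job is handed in; nothing more can be done
None
```

I pushed both shakers over with the half-open fingertips, first the tall one (left drainer), then the short one (right drainer). Each lies on its two rails with its mouth toward the end wall. The job was handed in at about 10 s.

- **Position:** each shaker is within about 0.5° of its rail direction. The tall one spans 34–201 mm from the seat's middle and the short one 31–164 mm. So each foot end lies about 3–6 mm short of the nominal rail start, over the gap or seat edge.
- **At rest:** two measurements about 1 s apart, with the arm retracted, agreed to about 0.2 mm.
- **Bystanders:** jigger, spoon, tumbler and jug measured unmoved to within about 1 mm. I did not measure the jar and squeeze bottle, but they look unchanged in the pictures.
- **Forces:** the wrist readings at the end of each move stayed within about 2 N.
- **One check disagreed:** comparing pictures showed 538 changed pixels around the right drainer while the arm retracted. It also showed 2831 over the whole top view between the two measurements. I took these for the arm's moving shadow and camera noise and did not trace them. The shaker measurements showed no movement.

My first move was refused because every row needs all seven values; nothing moved.

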